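# Feed a weld coupon through the spatter flap

### The job

Push the T-shaped weld coupon along its guide track with your fingertips, so that it swings the amber flap open and goes completely through and slides down into the inspection bin, then draw your fingers back out and let the flap swing fully shut behind it. Slide it steadily, flat on the plate until it goes over the edge inside by itself: do not pick it up, tip it over or flick it. Leave the spray can, the red clevis and the pipe ring where they stand.

Things in the scene. Friction and masses are not known exactly. Their poses are not given: they have to be found in the camera images.
- gate: Fixed feed gate. Origin on the table top (z 0) right below the closed flap; +x is the feed direction (roughly away from the robot), +y left across the track. A polished level slide plate, 100 mm wide, its top at z 95 mm, runs from x -195 to +40 mm, between two brass guide rails: tops at z 107 mm, inner faces at y +-36 mm, outer at +-44 mm. Then the bin's floor slopes down.
- sill (a point): Point on the top of the slide plate, in the middle of the track, right below the closed flap (gate x 0, y 0, z 95 mm). Axes as the gate's.
- crossbar (a point): Middle of the grey frame's crossbar (gate x 0, z 278 mm): 16 mm deep in x, from z 271 to 285 mm. Posts, also 16 mm deep, have inner faces at gate y +-114 mm. The opening, 228 mm wide and 161 mm high above the plate, holds only the flap: shut fingers tilted forward 20 to 40 degrees can follow the coupon 1 to 2 cm into it, gripper in front of the bar.
- incline_top (a point): Edge where the level plate ends (gate x 40, z 95 mm) and the polished bin floor, with the same rails, slopes down 31 degrees, 160 mm long, to a stop wall at x 178 mm. Once the coupon's middle is past this edge (its rear end at about x 0) it tips onto the slope and slides down to the wall by itself. Axes as the gate's.
- flap (a joint): Gravity flap of clear amber sheet, 210 mm wide, 4 mm thick, red strip 7 mm thick along its bottom. Hinge along gate y at x 0, z 261 mm; lower edge hangs at z 109 mm. 0 = hanging shut; grows as its lower edge swings in to gate +x, to 1.45 rad; cannot swing towards the robot side. About 0.2 kg, damped, no spring: under 2 N opens it; let go, it falls shut in about 1 s.
- coupon: Loose steel T-joint weld coupon, about 0.45 kg: base plate 80 (x) x 60 (y) x 8 mm with an upright web 80 (x) x 10 (y) mm standing along its middle, 48 mm high over all, copper-coloured weld beads. Origin at the centre of its underside, z up, x along the web in the feed direction. Starts flat on the slide plate between the rails, its middle 85 to 125 mm short of the flap.
- coupon_tail (a point): Middle of the coupon's rear (robot-side) lower edge, 40 mm behind its origin; the coupon's rear end face (base and web, flush) rises from here. Axes as the coupon's.
- spray_can: Bystander: loose spray can, 52 mm diameter, 130 mm high, green; origin at the centre of its underside.
- clevis: Bystander: loose red clevis with a steel cross pin, base 60 x 50 mm, pin 70 mm long, 65 mm high; origin at the centre of its underside.
- pipe_ring: Bystander: loose dark pipe ring, 60 mm diameter, 35 mm high; origin at the centre of its underside.

How it is judged (in metres and radians):
On the way, in this order (a step that is already met when the one before it is completed fails the run):
1. the coupon pushes the flap open (0.3 rad) and stands under it (value of joint flap above 0.3 rad and x of coupon in the frame of gate above -0.03 m), for 0.05 s.
2. the whole coupon has passed the flap (x of coupon_tail in the frame of gate above 0.07 m), for 0.1 s.
At the end, for the whole second after the job is handed in: The coupon lies at rest in the bin, right way up on its slope (z axis within 0.8 rad of vertical), its rear end at least 70 mm past the flap, between the bin's walls, and the flap hangs shut (under 0.04 rad) (x of coupon_tail in the frame of gate above 0.07 m and value of joint flap below 0.04 rad and angle between coupon's own z axis and vertical below 0.8 rad and x of coupon in the frame of gate below 0.18 m and z of coupon in the frame of gate below 0.08 m and linear speed of coupon below 0.02 m/s and y of coupon in the frame of gate between -0.1 and 0.1 m); the robot touches nothing.
It fails at once if the coupon is lifted more than 12 mm off the plate (z of coupon in the frame of gate above 0.107 m).
It fails at once if the coupon is tipped over (angle between coupon's own z axis and vertical above 1.1 rad or (angle between coupon's own z axis and vertical above 0.3 rad and x of coupon in the frame of gate below 0.01 m)).
It fails at once if the coupon is flicked (faster than 0.4 m/s before it reaches the edge) (linear speed of coupon above 0.4 m/s and x of coupon in the frame of gate below 0.03 m).
It fails at once if the spray can, clevis or pipe ring is moved more than 20 mm or tipped (distance of any of spray_can, clevis, pipe_ring from where it was at the start of the episode above 0.02 m or angle between any of spray_can, clevis, pipe_ring's own z axis and vertical above 0.3 rad).
It also fails if it takes over 40 s, if anything falls off the work surface, if the arm or the gripper's body presses on something with over 40 N, if the wrist force passes 120 N, or if a joint passes its speed limit or range.

### The arm

A 6-joint arm with a two-finger parallel gripper is mounted at the origin on the work surface. World frame = base frame: x ahead of the robot, y to its left, z up, the work surface at z = 0. Lengths are in mm, angles in rad, forces in N, time in s.
With the tool pointing down it reaches from about 275 to 1000 mm from the base axis. Payload 8.4 kg.
Tool frame: the origin (TCP) lies at the very end of the fingers, on their centre line; the grasp point (between the pads) lies r.hold_point_z behind it (r.hold_point_z is the distance from the TCP to the grasp point, in mm); x points along the fingers, z is the direction in which the jaws open and shut, and the axes are right-handed (so a half turn about x gives the same grasp; the last joint's range is limited). The gripper opens to 85 mm and grips with 20 to 120 N. Pads are 22 mm wide; open, the fingers measure 114 mm over their backs; the gripper's body (76 mm by 85 mm) begins 54 mm behind the grasp point. The pads swing forward as they close: fully open they stand 13 mm farther back than shut.
Start: joints at [-1.23, 0.353, 1.633, -0, 1.155, -0.002], TCP at [210.077, -588.639, 231.281] pointing down, gripper open.
Joint ranges: [-2.63, 2.63], [-0.92, 2.1], [0.06, 2.66], [-1.3, 4.44], [0, 2.69], [-3.02, 3.02]. Speed limits (rad/s): [2.22, 2.22, 2.79, 3.14, 3.14, 3.14].

### API

Orientations are given as [roll, pitch, yaw] about the fixed x, y, z axes, in that order (R = Rz(yaw) Ry(pitch) Rx(roll)).
In Python, from rig import r gives the robot as it stands.
- The arm moves only by the tool jog_arm, never from a script. Its argument "series" is a list of rows, each a list of 7 numbers: the turn, a rotation vector about the tool's x, y, z in degrees, then the shift along the tool's x, y, z in cm, then the opening, from 0 (shut) to 1 (fully open). In form: [[wx, wy, wz, tx, ty, tz, fingers], ...]. A call has 1 to 20 rows; each row shifts and turns the commanded pose from where the row before left it, along the tool's axes as they then stand; what a row does not reach is not made up. A row lasts 1/10 s, in which the tool goes at most 50 mm and 8.59 degrees, less where a joint would pass 70% of its speed; a pose out of reach is approached as far as the arm can. A call with a gripper value outside its range is refused whole. The fingers move at their own pace and stop on an object; "force" is the grip in N (left out, the last holds). Time passes only in rows, so rows that do not move let the fingers close. It gives the time, the measured TCP pose, the force and the opening at its end, in the units of the state.
- r.sense(): the state, without advancing time (a new reading comes with each control period).
- r.grab_frame(name): name is "scene" or "top" or "wrist"; returns (picture, depth): 480x640x3 uint8, red, green, blue; 480x640 float32, mm along the optical axis (not along the pixel's ray), 0 where there is no reading.
- r.get_calibration(name): a dict with "mtx" (3x3 intrinsics, pixels), "dist" ([k1, k2, p1, p2, k3] as OpenCV has them; the pictures are not rectified), "position" and "rotation" of the camera in the world; the wrist camera has in their place "mount" (4x4, takes a point from camera to tool coordinates, whose origin is the TCP and whose axes are the tool frame's). Camera axes: x right, y down, z forward; pixel columns grow to the right and rows downward; lengths in mm; the calibration is good to about 2 mm. A picture is of the moment at which its call begins: read the wrist's pose just before it. get_calibration takes no time and is no camera call.
- r.sign_off(): hands the job in, once; it reports no verdict.
The state is a dict: "clock": time; "qpos": joint angles; "qvel": joint speeds; "joint_efforts": joint torques, N m; "eef_pos": TCP position; "tcp_rot": TCP orientation; "contact_force": force on the tool from outside, world axes, zero at the start; "wrist_torque": the same for the moment, N m; "opening": opening from 0.0 (shut) to 1.0 (fully open).
Only numpy, scipy, OpenCV 4.12 (cv2) and the standard library are available. Lean on these libraries where they do the work, as an engineer would, in place of code of your own. Each camera call takes 0.05 s, during which the arm holds its last target.

## Working session

There is one attempt and no reset: what is moved stays moved. The work goes in short steps, Python scripts to look and compute and a tool call to move; the robot and the scene stay as the last step left them, time stands still between calls to the robot, and variables do not carry over. Pictures are saved under pics/ and viewed, and the job is handed in when it is done.

Besides the shell and the picture viewer there is one more tool, called after "Call:" as name(argument=value, ...), one argument or row to a line, values as JSON. jog_arm: Moves the arm, as the interface text tells. Its arguments: {"type":"object","properties":{"series":{"type":"array"},"force":{"type":"number"}},"required":["series"]}

```bash
mkdir -p pics; ls
python3 - <<'E'
from rig import r
import cv2,numpy as np
for n in("scene","top"):
    p,d=r.grab_frame(n); cv2.imwrite(f"pics/{n}0.png",p[:,:,::-1]); np.save(f"{n}_d.npy",d); c=r.get_calibration(n); print(n,c)
print(r.sense()); print(r.hold_point_z)
print(r.get_calibration("wrist"))
E
```

```text
pics
scene {'mtx': array([[435.14319604,   0.        , 319.71279391],
       [  0.        , 435.14319604, 246.00033752],
       [  0.        ,   0.        ,   1.        ]]), 'dist': array([0.01642359, 0.        , 0.        , 0.        , 0.        ]), 'position': array([1157.08755593, -307.27318513,  711.99555769]), 'rotation': array([-2.26608842,  0.01798561,  0.96616299])}
top {'mtx': array([[512.84672227,   0.        , 317.76496626],
       [  0.        , 512.84672227, 234.80276666],
       [  0.        ,   0.        ,   1.        ]]), 'dist': array([-0.04439099,  0.        ,  0.        ,  0.        ,  0.        ]), 'position': array([ 525.66743521,    3.72332337, 1031.06906869]), 'rotation': array([-3.00043203e+00,  1.65076753e-03, -1.54907588e+00])}
{'clock': 0.1, 'qpos': array([-1.23039458e+00,  3.53572327e-01,  1.63405824e+00, -3.29637228e-05,
        1.15520697e+00, -2.42282264e-03]), 'qvel': array([-0.0011619 , -0.00147542, -0.00222261,  0.00059318, -0.00044458,
       -0.0002081 ]), 'joint_efforts': array([ 2.81304659e-03, -6.06355405e+01, -3.42820573e+01,  2.43670493e-04,
 
[... 239 characters left out ...]
orque': array([-0.03004286,  0.04642769,  0.01039621]), 'opening': 1.001825901380688}
18.700000000000003
{'mtx': array([[348.70724258,   0.        , 320.22767802],
       [  0.        , 348.70724258, 240.27706639],
       [  0.        ,   0.        ,   1.        ]]), 'dist': array([-0.00278608,  0.        ,  0.        ,  0.        ,  0.        ]), 'mount': array([[-6.12401214e-04, -2.96727700e-01,  9.54961935e-01,
        -1.42764873e+02],
       [-1.29330763e-03, -9.54961080e-01, -2.96728264e-01,
         7.52987871e+01],
       [ 9.99998976e-01, -1.41677631e-03,  2.01059126e-04,
        -2.99815483e-01],
       [ 0.00000000e+00,  0.00000000e+00,  0.00000000e+00,
         1.00000000e+00]])}
```

View pics/top0.png

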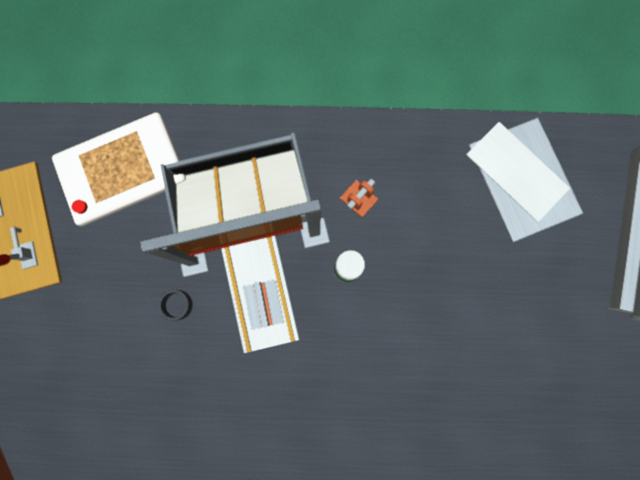

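View pics/scene0.png

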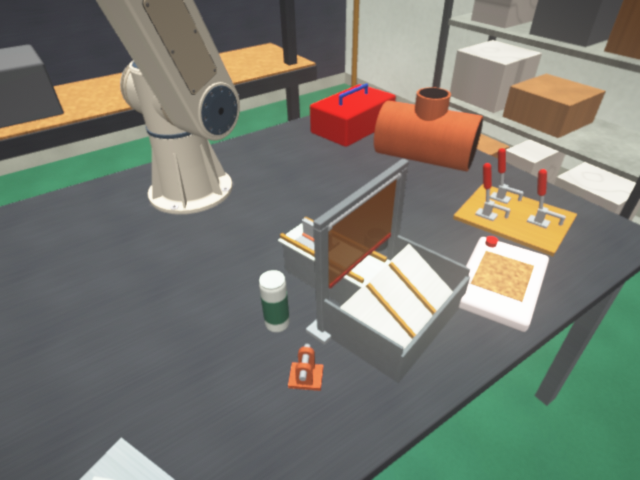

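The top view shows the gate with its track running from about (270,350) up to the flap at (247,240). The ring is at (176,305), the can at (350,265) and the clevis at (360,197). Next I'll enlarge the track area.

Run:
```python
import cv2
p=cv2.imread("pics/top0.png")[225:360,150:330]
cv2.imwrite("pics/topc.png",cv2.resize(p,None,fx=4.4,fy=4.4,interpolation=cv2.INTER_CUBIC))
p=cv2.imread("pics/top0.png")[130:265,130:330]
cv2.imwrite("pics/topd.png",cv2.resize(p,None,fx=4,fy=4,interpolation=cv2.INTER_CUBIC))
```

```text
(no output)
```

View pics/topc.png

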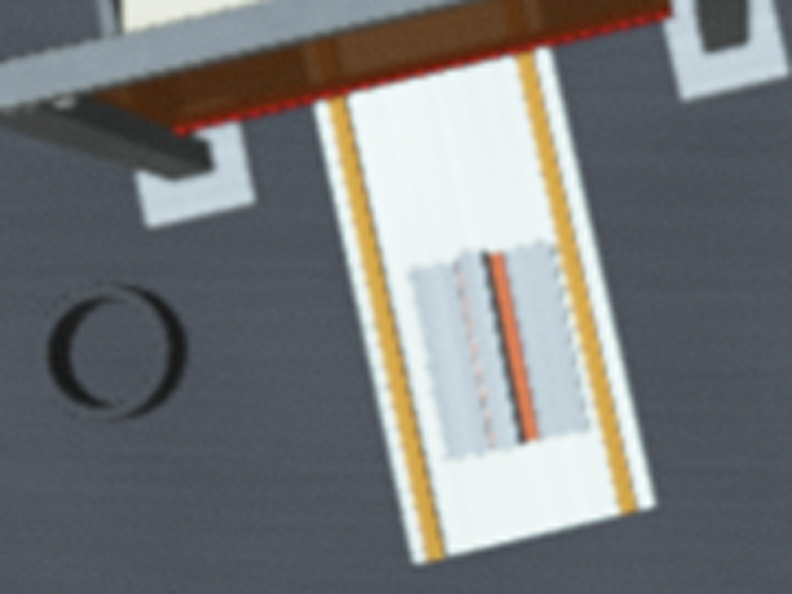

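View pics/topd.png

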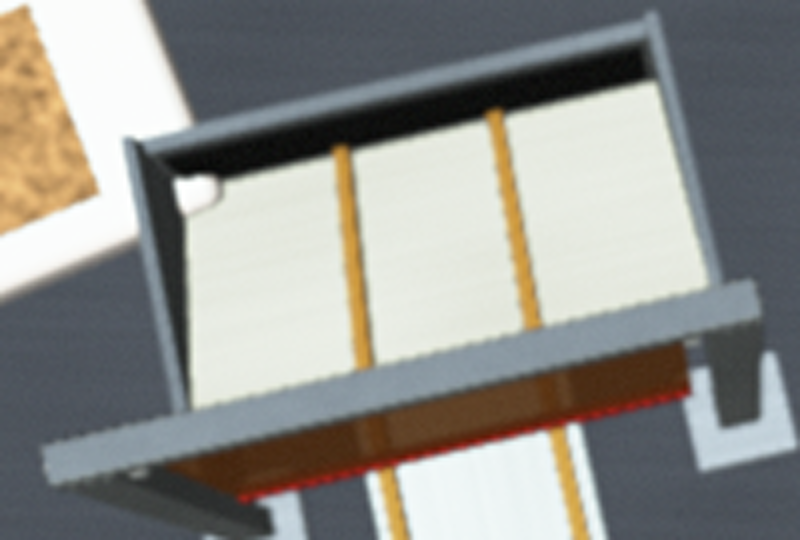

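```bash
cat > h.py <<'E'
import numpy as np,cv2
from rig import r
def cam(n):
    c=r.get_calibration(n); rot=np.array(c["rotation"])
    return c,cv2.Rodrigues(rot)[0] if rot.size==3 else rot
def ray(n,uv,z):
    c,R=cam(n)
    q=cv2.undistortPoints(np.array(uv,float).reshape(-1,1,2),c["mtx"],c["dist"]).reshape(-1,2)
    d=np.c_[q,np.ones(len(q))]@R.T
    o=c["position"]; return o+d*((z-o[2])/d[:,2])[:,None]
E
python3 - <<'E'
from h import *
from scipy.spatial.transform import Rotation as Ro
c=cam("top")[0]; print(cam("top")[1]); print(Ro.from_euler('xyz',c["rotation"]).as_matrix())
C=lambda P,s,o:(np.array(P)+.5)/s-.5+np.array(o)
a=C([(415,563),(655,507),(316,103),(550,48)],4.4,(150,225))
A=ray("top",a,95);print(A)
B=ray("top",C([(47,470),(757,300)],4,(130,130)),285);print(B,B.mean(0),np.linalg.norm(B[0]-B[1]))
K=ray("top",C([(412,270),(553,243),(450,458),(590,430)],4.4,(150,225)),103);print(K)
print(ray("top",[(176,305)],35),ray("top",[(350,265)],130),ray("top",[(360,197)],20))
d=np.load("top_d.npy"); print(d[300,250:256],d[347,270],d[330,400])
E
```

```text
[[ 0.58488376 -0.10773033  0.80393107]
 [ 0.10601667 -0.97248444 -0.20744751]
 [ 0.80415885  0.20656278 -0.55736914]]
[[ 0.0217187  -0.98982488  0.14062361]
 [-0.99976276 -0.02127051  0.00468962]
 [-0.00165077 -0.1406921  -0.99005202]]
[[1564.47037377 -664.46838706   95.        ]
 [1829.96457073 -701.8382075    95.        ]
 [1445.46946712 -332.33370029   95.        ]
 [1656.19631138 -322.50636721   95.        ]]
[[1063.88058766 -236.6852149   285.        ]
 [1592.02686974 -193.35639757  285.        ]] [1327.9537287  -215.02080624  285.        ] 529.92063715531
[[1530.87262399 -450.6300193   103.        ]
 [1668.41429715 -458.41872663  103.        ]
 [1581.65307873 -591.49174994  103.        ]
 [1729.58167745 -610.22323537  103.        ]]
[[1355.59909882 -486.96350667   35.        ]] [[2045.59353897 -466.37920729  130.        ]] [[2243.06541909 -249.85081758   20.        ]]
[922.1971  922.51965 923.8837  925.1299  925.27325 921.9517 ] 1010.46704 1015.7715
```

Camera rotation is roll, pitch, yaw, so I'll recompute with that.

```bash
sed -i 's/return c,cv2.Rodrigues.*/from scipy.spatial.transform import Rotation as Ro; return c,Ro.from_euler("xyz",rot).as_matrix()/' h.py
python3 - <<'E'
from h import *
C=lambda P,s,o:(np.array(P)+.5)/s-.5+np.array(o)
a=C([(415,563),(655,507),(316,103),(550,48)],4.4,(150,225))
A=ray("top",a,95);print(A, np.linalg.norm(A[0]-A[1]))
B=ray("top",C([(47,470),(757,300)],4,(130,130)),285);print(B,B.mean(0),np.linalg.norm(B[0]-B[1]))
K=ray("top",C([(412,270),(553,243),(450,458),(590,430)],4.4,(150,225)),103);print(K)
print(ray("top",[(176,305)],35),ray("top",[(350,265)],130),ray("top",[(360,197)],20))
ang=lambda v:np.degrees(np.arctan2(v[1],v[0]))
yb=ang(B[0]-B[1])-90; print("yaws",ang(A[2]-A[0]),ang(A[3]-A[1]),ang(A[0]-A[1])-90,yb)
y=np.radians(np.mean([ang(A[2]-A[0]),ang(A[3]-A[1]),yb])); u=np.array([np.cos(y),np.sin(y)]);n=np.array([-u[1],u[0]])
print("origin from corners",A[:2,:2].mean(0)+195*u,"from bar",B.mean(0)[:2])
O=(A[:2,:2].mean(0)+195*u+B.mean(0)[:2])/2
print("O",O,"yaw",np.degrees(y))
print("coupon gate",[( (k[:2]-O)@u,(k[:2]-O)@n) for k in K])
for nm,P in (("A",A),("B",B)): print(nm,[np.round([(k[:2]-O)@u,(k[:2]-O)@n],1) for k in P])
E
```

```text
[[442.7436603  135.76606626  95.        ]
 [467.49535411  38.6332965   95.        ]
 [630.24644382 184.87075751  95.        ]
 [655.57325063  87.68316444  95.        ]] 100.23682610396682
[[607.72496945 266.63063953 285.        ]
 [676.83377748   6.59366533 285.        ]] [642.27937347 136.61215243 285.        ] 269.0636640203097
[[561.31297579 140.57356736 103.        ]
 [573.67030221  83.04630122 103.        ]
 [485.63208372 122.05514249 103.        ]
 [498.18434713  65.55063654 103.        ]]
[[524.21597    279.47190885  35.        ]] [[601.19327735 -49.90544465 130.        ]] [[747.95387926 -74.82596881  20.        ]]
yaws 14.675483610388866 14.616900363000033 14.296045899230762 14.883191277144164
origin from corners [643.71494422 136.76540681] from bar [642.27937347 136.61215243]
O [642.99715884 136.68877962] yaw 14.72519175017769
coupon gate [(np.float64(-78.01390706633886), np.float64(24.519943751820804)), (np.float64(-80.684908612965), np.float64(-34.25892675157975)), (np.float64(-155.91621515047197), np.float64(25.8465482860088)), (np.float64(-158.13871372990073), np.float64(-31.992703168927438))]
A [array([-193.9,   50. ]), array([-194.7,  -50.2]), array([-0.1, 49.8]), array([ -0.3, -50.6])]
B [array([ -1.1, 134.6]), array([  -0.3, -134.4])]
```

The gate fit is consistent: origin about (643.0, 136.7), yaw 14.7°. The coupon's middle is at gate x ≈ -118, y ≈ -4, and its rear face at about -157. Next I'll work out the moves.

```bash
cat >> h.py <<'E'
from scipy.spatial.transform import Rotation as Rot
YAW=np.radians(14.7); O=np.array([643.,136.7]); u=np.array([np.cos(YAW),np.sin(YAW),0]); n=np.array([-u[1],u[0],0]); zz=np.array([0,0,1.])
def g2w(x,y,z): return np.array([O[0],O[1],0])+x*u+y*n+z*zz
def w2g(p): p=np.asarray(p)-[O[0],O[1],0]; return np.array([p@u,p@n,p[2]])
def Rt(tilt,s):
    t=np.radians(tilt); X=np.sin(t)*u-np.cos(t)*zz
    Z=s*n; return np.c_[X,np.cross(Z,X),Z]
def delta(p,R=None):
    s=r.sense(); Rc=Rot.from_euler('xyz',s["tcp_rot"]).as_matrix()
    print("gate",w2g(s["eef_pos"]).round(1),"shift cm",(Rc.T@(np.asarray(p)-s["eef_pos"])/10).round(2))
    if R is not None: w=Rot.from_matrix(Rc.T@R).as_rotvec(degrees=True); print("rotvec",w.round(2),np.linalg.norm(w))
    return Rc
E
python3 - <<'E'
from h import *
Rc=delta(g2w(-200,-4,250),Rt(30,1)); print(Rc.round(3)); print(Rt(30,1)[:,1],Rt(30,-1)[:,1])
delta(g2w(-200,-4,250),Rt(30,-1))
E
```

```text
gate [-602.9 -591.3  230.6] shift cm [ -1.87  45.2  -55.04]
rotvec [-169.26  -45.36   -2.06] 175.24381329076525
[[-0.     0.942  0.336]
 [ 0.001  0.336 -0.942]
 [-1.    -0.    -0.001]]
[-0.83767845 -0.21976083 -0.5       ] [0.83767845 0.21976083 0.5       ]
gate [-602.9 -591.3  230.6] shift cm [ -1.87  45.2  -55.04]
rotvec [ 4.81 -1.36 29.99] 30.39994689604815
```

Call:
jog_arm(
  series=[
    [0,0,0,-0.1,2.26,-2.75,0],
    [0,0,0,-0.1,2.26,-2.75,0],
    [0,0,0,-0.1,2.26,-2.75,0],
    [0,0,0,-0.1,2.26,-2.75,0],
    [0,0,0,-0.1,2.26,-2.75,0],
    [0,0,0,-0.1,2.26,-2.75,0],
    [0,0,0,-0.1,2.26,-2.75,0],
    [0,0,0,-0.1,2.26,-2.75,0],
    [0,0,0,-0.1,2.26,-2.75,0],
    [0,0,0,-0.1,2.26,-2.75,0],
    [0,0,0,-0.1,2.26,-2.75,0],
    [0,0,0,-0.1,2.26,-2.75,0],
    [0,0,0,-0.1,2.26,-2.75,0],
    [0,0,0,-0.1,2.26,-2.75,0],
    [0,0,0,-0.1,2.26,-2.75,0],
    [0,0,0,-0.1,2.26,-2.75,0],
    [0,0,0,-0.1,2.26,-2.75,0],
    [0,0,0,-0.1,2.26,-2.75,0],
    [0,0,0,-0.1,2.26,-2.75,0],
    [0,0,0,-0.1,2.26,-2.75,0],
  ],
  force=40,
)

```text
clock: 2.1
eef_pos: [451.0, 82.8, 251.2]
tcp_rot: [-1.325, 1.57, -2.552]
contact_force: [0.3, -0.7, 0.2]
opening: -0.001
```

Run:
```python
from h import *
delta(g2w(-200,-4,250),Rt(0,1)); s=r.sense(); print(s["qpos"],s["clock"],s["opening"])
```

```text
gate [-199.4   -3.4  251.2] shift cm [ 0.12 -0.06  0.05]
rotvec [-1.7504e+02 -2.0000e-02  1.0000e-02] 175.04339456213395
[ 1.78381978e-01  6.77521672e-02  1.95123926e+00 -1.31360454e-04
  1.12287303e+00  1.40616273e+00] 2.1 -0.0006665493561983997
```

Call:
jog_arm(
  series=[
    [-8.5,0,0,0,0,0,0],
    [-8.5,0,0,0,0,0,0],
    [-8.5,0,0,0,0,0,0],
    [-8.5,0,0,0,0,0,0],
    [-8.5,0,0,0,0,0,0],
    [-8.5,0,0,0,0,0,0],
    [-8.5,0,0,0,0,0,0],
    [-8.5,0,0,0,0,0,0],
    [-8.5,0,0,0,0,0,0],
    [-8.5,0,0,0,0,0,0],
    [-8.5,0,0,0,0,0,0],
    [-8.5,0,0,0,0,0,0],
    [-8.5,0,0,0,0,0,0],
    [-8.5,0,0,0,0,0,0],
    [-8.5,0,0,0,0,0,0],
    [-8.5,0,0,0,0,0,0],
    [-8.5,0,0,0,0,0,0],
    [-8.5,0,0,0,0,0,0],
    [-8.5,0,0,0,0,0,0],
    [-8.5,0,0,0,0,0,0],
  ],
)

```text
clock: 4.1
eef_pos: [450.6, 81.2, 251.0]
tcp_rot: [1.605, 1.57, -2.933]
contact_force: [0.4, -0.2, -0.7]
opening: -0.001
```

Call:
jog_arm(
  series=[
    [-5,0,0,0,0,0,0],
    [0,0,-6,0,0,0,0],
    [0,0,-6,0,0,0,0],
    [0,0,-6,0,0,0,0],
    [0,0,-6,0,0,0,0],
    [0,0,-6,0,0,0,0],
    [0,0,0,0,0,0,0],
  ],
)

```text
clock: 4.8
eef_pos: [447.7, 80.7, 249.3]
tcp_rot: [-1.57, 1.049, 0.256]
contact_force: [-1.1, -0.2, -0.6]
opening: -0.002
```

Run:
```python
from h import *
Rc=delta(g2w(-195,-4,104),Rt(30,1)); s=r.sense(); print(s["qpos"],s["clock"])
pos=s["eef_pos"]
p,d=r.grab_frame("wrist"); cv2.imwrite("pics/w1.png",p[:,:,::-1])
np.savez("w1",d=d,Rc=Rc,pos=pos)
p,d=r.grab_frame("top"); cv2.imwrite("pics/t1.png",p[:,:,::-1])
```

```text
gate [-203.1   -4.6  249.3] shift cm [13.    6.54  0.05]
rotvec [-0.09 -0.02 -0.11] 0.14080725271858444
[ 0.12662228 -0.19161331  2.30485736  0.13112658  0.51396728 -1.79644229] 4.8
```

View pics/w1.png

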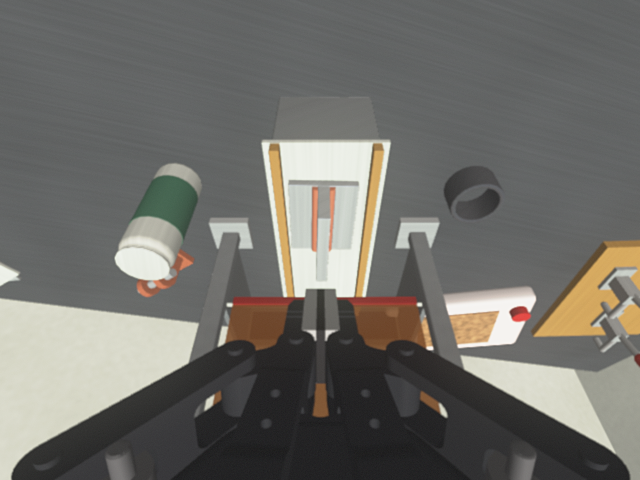

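The wrist view shows the coupon between the rails. Its rear base edge runs from (288,182) to (358,182), the web is at x≈322, and the shut fingertips at (320,295) line up with it. I'll check its position with the wrist calibration.

Run:
```python
from h import *
f=np.load("w1.npz"); c=r.get_calibration("wrist"); M=np.array(c["mount"])
img=cv2.imread("pics/w1.png")[90:310,250:400]; cv2.imwrite("pics/w1c.png",cv2.resize(img,None,fx=2.7,fy=2.7,interpolation=cv2.INTER_CUBIC)) 
def wr(uv,z):
    q=cv2.undistortPoints(np.array(uv,float).reshape(-1,1,2),c["mtx"],c["dist"]).reshape(-1,2)
    d=np.c_[q,np.ones(len(q))]@(f["Rc"]@M[:3,:3]).T; o=f["pos"]+f["Rc"]@M[:3,3]
    return np.array([w2g(x) for x in o+d*((z-o[2])/d[:,2])[:,None]]).round(1)
print(wr([(288,182),(358,182)],103)); print("plate near",wr([(262,141),(391,141)],95)); print("web rear top",wr([(315,187),(333,187)],143))
```

```text
[[-161.1  -31.5  103. ]
 [-160.9   26.7  103. ]]
plate near [[-194.6  -49.8   95. ]
 [-194.3   50.3   95. ]]
web rear top [[-187.6   -8.3  143. ]
 [-187.5    4.3  143. ]]
```

View pics/w1c.png

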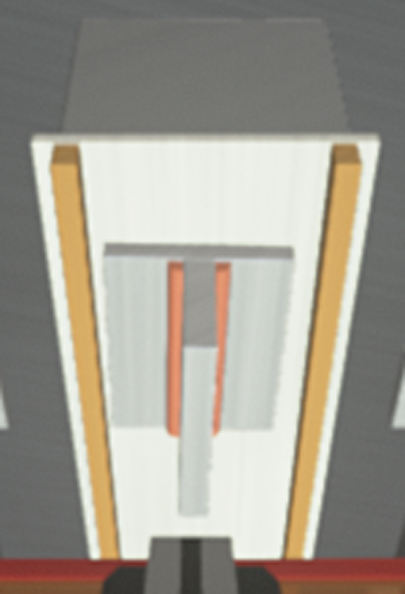

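Run:
```python
from h import *
delta(g2w(-203,-2.5,104),Rt(30,1))
```

```text
gate [-200.    -4.9  251.4] shift cm [12.64  7.6   0.24]
rotvec [-0.07 -0.03 -0.12] 0.14184026231070934
```

Call:
jog_arm(
  series=[
    [0,0,0,1.6,0.95,0.03,0],
    [0,0,0,1.6,0.95,0.03,0],
    [0,0,0,1.6,0.95,0.03,0],
    [0,0,0,1.6,0.95,0.03,0],
    [0,0,0,1.6,0.95,0.03,0],
    [0,0,0,1.6,0.95,0.03,0],
    [0,0,0,1.6,0.95,0.03,0],
    [0,0,0,1.4,0.95,0.03,0],
    [0,0,0,0,0,0,0],
    [0,0,0,0,0,0,0],
  ],
)

```text
clock: 5.9
eef_pos: [450.2, 86.4, 118.1]
tcp_rot: [-1.556, 1.044, 0.273]
contact_force: [-0.6, 0.3, 0.0]
opening: 0.002
```

Run:
```python
from h import *
Rc=delta(g2w(-165,-2.5,104),Rt(30,1)); s=r.sense(); print(s["qpos"],s["clock"],s["contact_force"])
p,d=r.grab_frame("wrist"); cv2.imwrite("pics/w2.png",p[:,:,::-1])
```

```text
gate [-199.3    0.3  118.1] shift cm [ 2.94 -2.26 -0.3 ]
rotvec [-0.03  0.47  0.16] 0.4989614820673528
[ 0.13445636  0.11057559  2.44539341  0.83179341  0.09399751 -2.50554367] 5.9 [-0.61906984  0.31400643  0.00938784]
```

View pics/w2.png

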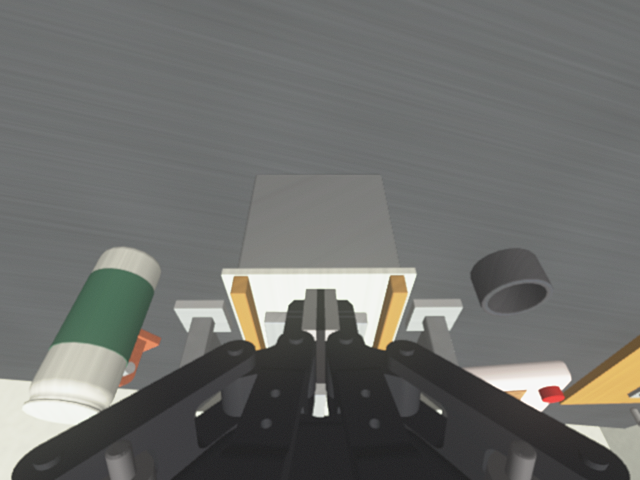

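The wrist is close to its singularity here (joint 5 at 0.09), so I'll reduce the tilt to 18° for now and increase it again farther out.

Call:
jog_arm(
  series=[
    [0,0,4,0,0,0,0],
    [0,0,4,0,0,0,0],
    [0,0,4,0,0,0,0],
    [0,0,0,0,0,0,0],
    [0,0,0,0,0,0,0],
  ],
)

```text
clock: 6.45
eef_pos: [449.9, 92.9, 119.0]
tcp_rot: [-1.511, 1.179, 0.326]
contact_force: [0.5, -0.3, 0.0]
opening: -0.006
```

Run:
```python
from h import *
Rc=delta(g2w(-195,-2.5,104),Rt(18,1)); s=r.sense(); print(s["qpos"],s["clock"],s["contact_force"])
```

```text
gate [-197.9    6.7  119. ] shift cm [ 1.47  0.31 -0.95]
rotvec [0.33 1.51 4.43] 4.6898897106843656
[ 0.15058675  0.11750873  2.3491429   0.23131254  0.29560406 -1.8952876 ] 6.45 [ 0.50356298 -0.25686541  0.02166505]
```

Call:
jog_arm(
  series=[
    [0.15,0.75,2.2,0,0,-0.5,0],
    [0.15,0.75,2.2,0,0,-0.4,0],
    [0,0,0,0,0,0,0],
    [0,0,0,0,0,0,0],
  ],
)

```text
clock: 6.85
eef_pos: [450.9, 84.3, 117.9]
tcp_rot: [-1.566, 1.258, 0.261]
contact_force: [-0.4, 0.1, 0.1]
opening: 0.003
```

Run:
```python
from h import *
Rc=delta(g2w(-195,-2.5,104),Rt(18,1)); s=r.sense(); print(s["qpos"],s["clock"],s["contact_force"])
```

```text
gate [-199.1   -1.9  117.9] shift cm [ 1.45  0.04 -0.06]
rotvec [-0.01  0.08 -0.07] 0.10989175825235514
[ 0.15786451  0.13395417  2.29772021  0.08163484  0.39980036 -1.73985324] 6.85 [-0.35094806  0.11153082  0.06161192]
```

Call:
jog_arm(
  series=[
    [0,0,0,0.55,0,-0.03,0],
    [0,0,0,0.55,0,-0.03,0],
    [0,0,0,0.55,0,0,0],
    [0,0,0,0,0,0,0],
    [0,0,0,0,0,0,0],
  ],
)

```text
clock: 7.35
eef_pos: [456.3, 84.7, 102.1]
tcp_rot: [-1.569, 1.26, 0.258]
contact_force: [0.6, 0.1, 0.8]
opening: 0.003
```

Run:
```python
from h import *
Rc=delta(g2w(-165,-2.5,102),Rt(18,1)); s=r.sense(); print(s["qpos"],s["clock"],s["contact_force"])
```

```text
gate [-193.7   -2.9  102.1] shift cm [ 0.89 -2.73  0.04]
rotvec [-0.02  0.03 -0.18] 0.179647468817486
[ 0.15769408  0.17743935  2.29830473  0.08772566  0.35749185 -1.74674163] 7.35 [0.60995403 0.13296092 0.77499744]
```

Call:
jog_arm(
  series=[
    [0,0,0,0.155,-0.475,0,0],
    [0,0,0,0.155,-0.475,0,0],
    [0,0,0,0.155,-0.475,0,0],
    [0,0,0,0.155,-0.475,0,0],
    [0,0,0,0.155,-0.475,0,0],
    [0,0,0,0.155,-0.475,0,0],
    [0,0,0,0.155,-0.475,0,0],
    [0,0,0,0.155,-0.475,0,0],
    [0,0,0,0.155,-0.475,0,0],
    [0,0,0,0.155,-0.475,0,0],
    [0,0,0,0.155,-0.475,0,0],
    [0,0,0,0.155,-0.475,0,0],
    [0,0,0,0.155,-0.475,0,0],
    [0,0,0,0.155,-0.475,0,0],
    [0,0,0,0,0,0,0],
  ],
)

```text
clock: 8.85
eef_pos: [525.4, 102.7, 102.5]
tcp_rot: [-1.57, 1.258, 0.257]
contact_force: [-0.7, -0.0, -0.3]
opening: -0.0
```

Run:
```python
from h import *
Rc=delta(g2w(-80,-2.5,103),Rt(30,1)); s=r.sense(); print(s["qpos"],s["clock"],s["contact_force"])
p,d=r.grab_frame("top"); cv2.imwrite("pics/t3.png",cv2.resize(p[190:360,130:340,::-1],None,fx=3.5,fy=3.5))
```

```text
gate [-122.4   -3.   102.5] shift cm [ 1.26 -4.05  0.05]
rotvec [-2.000e-02  1.000e-02 -1.206e+01] 12.057562968350892
[ 0.17387101  0.2708061   2.16033461  0.06605614  0.399096   -1.71003109] 8.85 [-0.66759678 -0.02138901 -0.27987611]
```

View pics/t3.png

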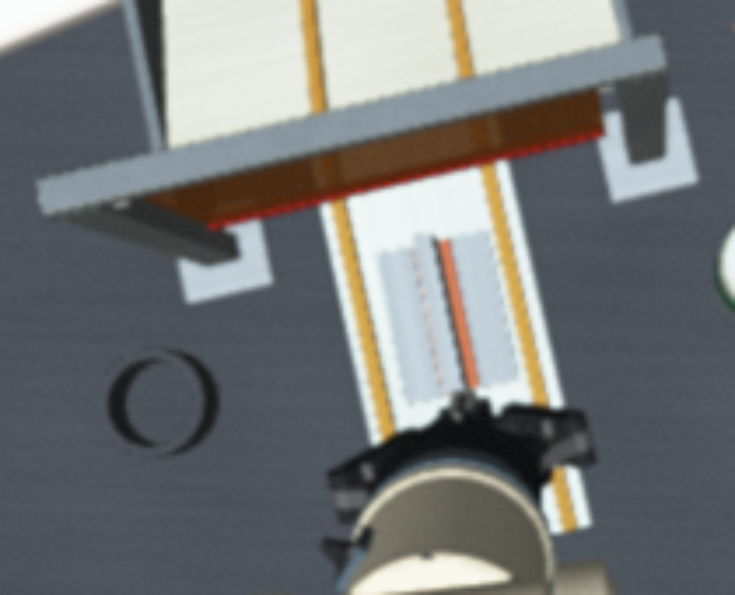

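The coupon slides with the fingers and its front is now just short of the flap. I'll keep pushing.

Call:
jog_arm(
  series=[
    [0,0,0,0.155,-0.475,0,0],
    [0,0,0,0.155,-0.475,0,0],
    [0,0,0,0.155,-0.475,0,0],
    [0,0,0,0.155,-0.475,0,0],
    [0,0,0,0.155,-0.475,0,0],
    [0,0,0,0.155,-0.475,0,0],
    [0,0,0,0.155,-0.475,0,0],
    [0,0,0,0.155,-0.475,0,0],
    [0,0,0,0.155,-0.475,0,0],
    [0,0,0,0.155,-0.475,0,0],
    [0,0,0,0.155,-0.475,0,0],
    [0,0,0,0.155,-0.475,0,0],
    [0,0,0,0,0,0,0],
  ],
)

```text
clock: 10.2
eef_pos: [583.4, 117.9, 102.3]
tcp_rot: [-1.57, 1.258, 0.257]
contact_force: [0.3, 0.4, -0.4]
opening: 0.003
```

Call:
jog_arm(
  series=[
    [0,0,-2,0,0,0,0],
    [0,0,-2,0,0,0,0],
    [0,0,-2,0,0,0,0],
    [0,0,-2,0,0,0,0],
    [0,0,-2,0,0,0,0],
    [0,0,-2,0,0,0,0],
    [0,0,0,0,0,0,0],
    [0,0,0,0,0,0,0],
  ],
)

```text
clock: 11.0
eef_pos: [582.5, 117.7, 102.2]
tcp_rot: [-1.57, 1.05, 0.257]
contact_force: [0.4, 0.2, -0.1]
opening: 0.002
```

Run:
```python
from h import *
Rc=delta(g2w(0,-2.5,103),Rt(30,1)); s=r.sense(); print(s["qpos"],s["clock"],s["contact_force"])
p,d=r.grab_frame("top"); cv2.imwrite("pics/t4.png",cv2.resize(p[150:320,130:340,::-1],None,fx=3.5,fy=3.5))
p,d=r.grab_frame("scene"); cv2.imwrite("pics/s4.png",cv2.resize(p[150:370,230:480,::-1],None,fx=2.7,fy=2.7))
```

```text
gate [-63.3  -3.  102.2] shift cm [ 3.09 -5.53  0.05]
rotvec [-0.04  0.01 -0.14] 0.14931117064722713
[ 0.17271224  0.32150547  2.18870082  0.35968304  0.11937875 -2.00013795] 11.0 [ 0.43686894  0.20358243 -0.06499325]
```

View pics/t4.png

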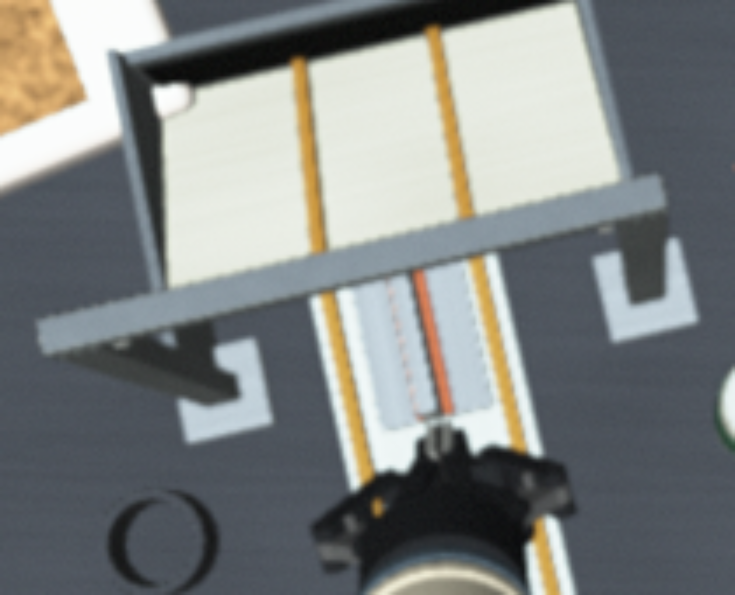

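View pics/s4.png

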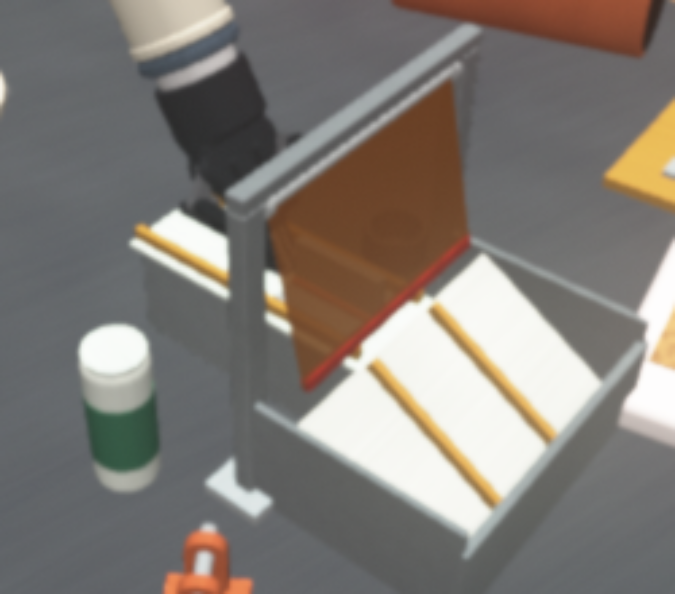

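Call:
jog_arm(
  series=[
    [0,0,0,0.21,-0.346,0,0],
    [0,0,0,0.21,-0.346,0,0],
    [0,0,0,0.21,-0.346,0,0],
    [0,0,0,0.21,-0.346,0,0],
    [0,0,0,0.21,-0.346,0,0],
    [0,0,0,0.2,-0.346,0,0],
    [0,0,0,0.2,-0.346,0,0],
    [0,0,0,0.2,-0.346,0,0],
    [0,0,0,0.2,-0.346,0,0],
    [0,0,0,0.2,-0.346,0,0],
    [0,0,0,0.2,-0.346,0,0],
    [0,0,0,0,0,0,0],
  ],
)

```text
clock: 12.3
eef_pos: [625.8, 129.0, 101.7]
tcp_rot: [-1.57, 1.049, 0.257]
contact_force: [0.2, -0.7, 0.6]
opening: 0.0
```

Run:
```python
from h import *
Rc=delta(g2w(6,-2.5,104),Rt(30,1)); s=r.sense(); print(s["qpos"],s["clock"],s["contact_force"])
p,d=r.grab_frame("scene"); cv2.imwrite("pics/s5.png",cv2.resize(p[150:370,230:480,::-1],None,fx=2.7,fy=2.7))
```

```text
gate [-18.6  -3.  101.7] shift cm [ 1.02 -2.25  0.05]
rotvec [-0.02  0.01 -0.09] 0.08799671967068413
[ 0.18067827  0.37436736  2.09829778  0.25174739  0.15281914 -1.88519143] 12.3 [ 0.21087948 -0.73838012  0.63124891]
```

View pics/s5.png

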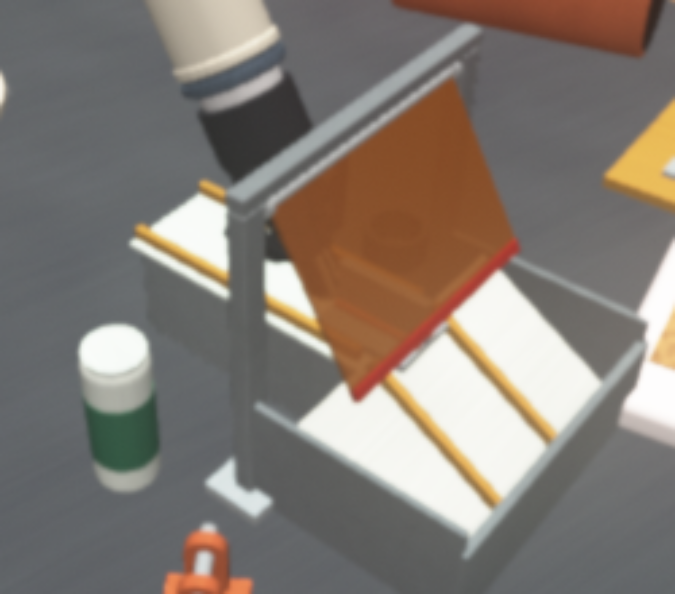

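Call:
jog_arm(
  series=[
    [0,0,0,0.19,-0.36,0,0],
    [0,0,0,0.19,-0.36,0,0],
    [0,0,0,0.19,-0.36,0,0],
    [0,0,0,0.19,-0.36,0,0],
    [0,0,0,0.19,-0.36,0,0],
    [0,0,0,0,0,0,0],
    [0,0,0,0,0,0,0],
  ],
)

```text
clock: 13.05
eef_pos: [645.3, 134.2, 102.6]
tcp_rot: [-1.57, 1.048, 0.257]
contact_force: [0.5, 0.1, 0.8]
opening: 0.003
```

Run:
```python
from h import *
Rc=delta(g2w(10,-2.5,104),Rt(30,1)); s=r.sense(); print(s["qpos"],s["clock"],s["contact_force"])
p,d=r.grab_frame("scene"); cv2.imwrite("pics/s6.png",cv2.resize(p[150:370,230:480,::-1],None,fx=2.7,fy=2.7))
```

```text
gate [  1.6  -3.  102.6] shift cm [ 0.3  -0.8   0.05]
rotvec [-0.02  0.   -0.06] 0.0669885963582031
[ 0.18382721  0.39592849  2.05619351  0.21404628  0.17198452 -1.84448927] 13.05 [0.5497301  0.06983558 0.8019976 ]
```

View pics/s6.png

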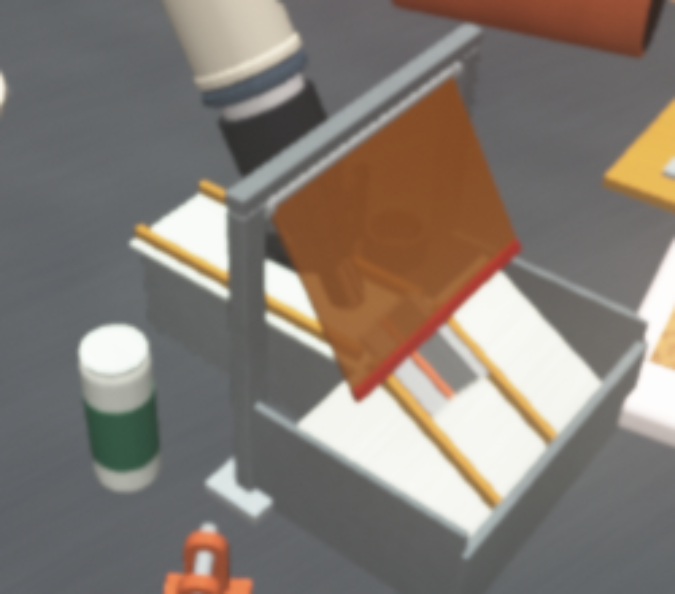

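The coupon has come past the flap edge at about (430,370) and looks tilted onto the slope. I'll hold still and see whether it slides.

Call:
jog_arm(
  series=[
    [0,0,0,0,0,0,0],
    [0,0,0,0,0,0,0],
    [0,0,0,0,0,0,0],
    [0,0,0,0,0,0,0],
  ],
)

```text
clock: 13.5
eef_pos: [644.7, 134.0, 102.3]
tcp_rot: [-1.57, 1.049, 0.257]
contact_force: [0.5, -0.1, 0.8]
opening: 0.002
```

Run:
```python
from h import *
p,d=r.grab_frame("scene"); cv2.imwrite("pics/s7.png",cv2.resize(p[150:370,230:480,::-1],None,fx=2.7,fy=2.7))
```

```text
(no output)
```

View pics/s7.png

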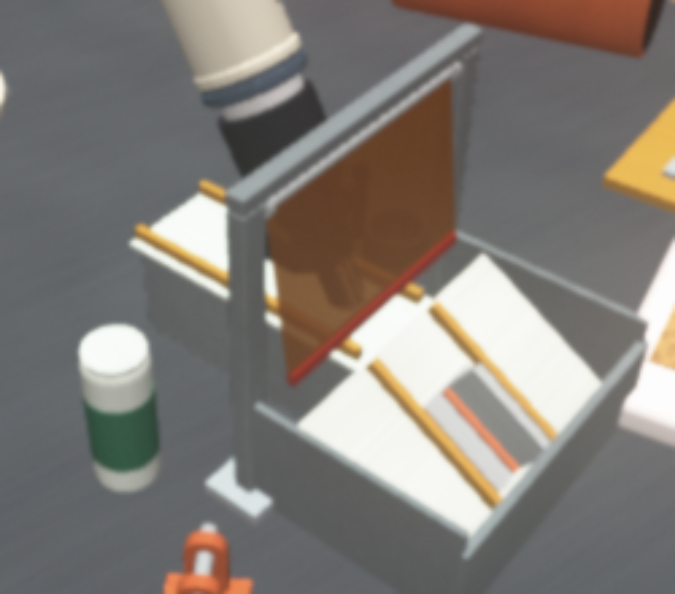

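The coupon slid down to the stop wall upright, at about (490,420), and the flap is resting lightly on the fingers. I'll withdraw slowly.

Call:
jog_arm(
  series=[
    [0,0,0,-0.26,0.43,0,0],
    [0,0,0,-0.26,0.43,0,0],
    [0,0,0,-0.26,0.43,0,0],
    [0,0,0,-0.26,0.43,0,0],
    [0,0,0,-0.26,0.43,0,0],
    [0,0,0,-0.26,0.43,0,0],
    [0,0,0,-0.26,0.43,0,0],
    [0,0,0,-0.26,0.43,0,0],
    [0,0,0,-0.26,0.43,0,0],
    [0,0,0,-0.26,0.43,0,0],
    [0,0,0,-0.8,0.43,0,0],
    [0,0,0,-1,0,0,0],
    [0,0,0,-1,0,0,0],
    [0,0,0,-1,0,0,0],
    [0,0,0,-1,0,0,0],
    [0,0,0,-1,0,0,0],
    [0,0,0,-1,0,0,0],
    [0,0,0,-1,0,0,0],
    [0,0,0,-1,0,0,0],
    [0,0,0,-1,0,0,0],
  ],
)

```text
clock: 15.55
eef_pos: [544.9, 107.9, 186.9]
tcp_rot: [-1.57, 1.049, 0.257]
contact_force: [0.5, -0.1, 1.0]
opening: -0.003
```

Call:
jog_arm(
  series=[
    [0,0,0,0,0,0,0],
    [0,0,0,0,0,0,0],
    [0,0,0,0,0,0,0],
    [0,0,0,0,0,0,0],
    [0,0,0,0,0,0,0],
    [0,0,0,0,0,0,0],
    [0,0,0,0,0,0,0],
    [0,0,0,0,0,0,0],
    [0,0,0,0,0,0,0],
    [0,0,0,0,0,0,0],
    [0,0,0,0,0,0,0],
    [0,0,0,0,0,0,0],
    [0,0,0,0,0,0,0],
    [0,0,0,0,0,0,0],
    [0,0,0,0,0,0,0],
  ],
)

```text
clock: 17.05
eef_pos: [545.3, 108.0, 186.2]
tcp_rot: [-1.57, 1.049, 0.257]
contact_force: [-0.0, 0.9, 0.0]
opening: -0.001
```

Run:
```python
from h import *
s=r.sense(); print(s["qpos"],s["clock"],s["contact_force"],w2g(s["eef_pos"]))
p,d=r.grab_frame("scene"); cv2.imwrite("pics/s8.png",cv2.resize(p[150:370,230:480,::-1],None,fx=2.7,fy=2.7))
p,d=r.grab_frame("top"); cv2.imwrite("pics/t8.png",p[:,:,::-1])
```

```text
[ 0.16432963  0.1042197   2.20399232  0.14835385  0.31711953 -1.79141607] 17.05 [-0.04095639  0.90317713  0.0110584 ] [-101.80242231   -3.01019102  186.19189908]
```

View pics/s8.png

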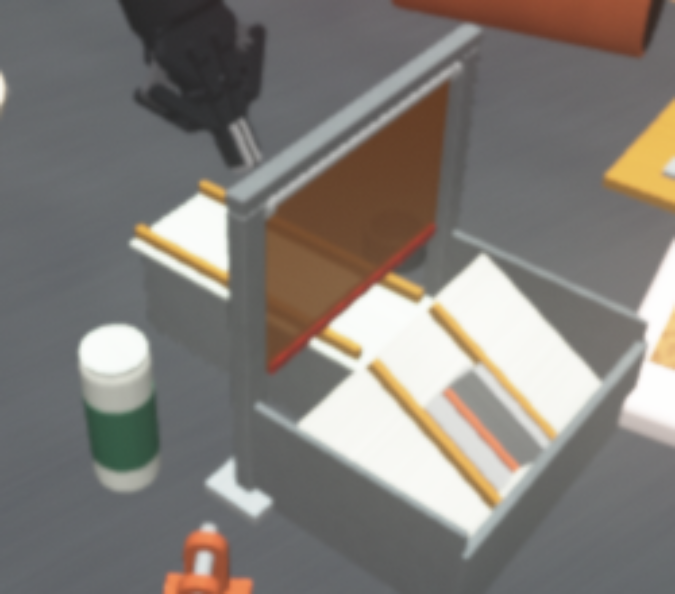

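View pics/t8.png

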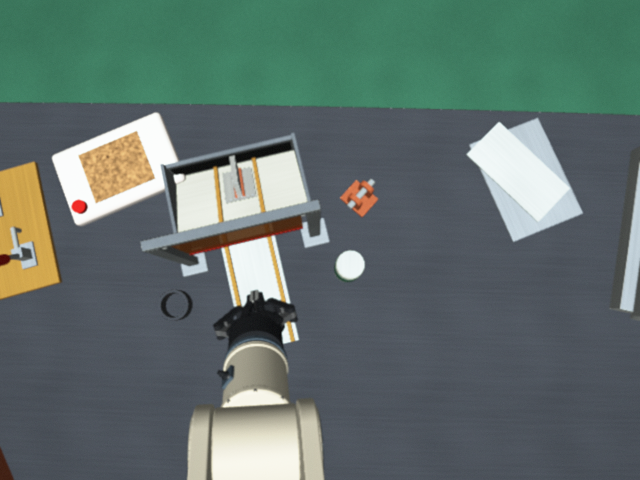

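The flap hangs shut again, with its red strip back where it was at the start. The coupon rests upright against the stop wall, the bystanders haven't moved, and the fingers are clear. I'm handing in.

```bash
python3 -c "
from h import *
print([w2g(x).round() for x in ray('top',[(226,202),(256,194)],60)])
print(r.sign_off())"
```

```text
[array([91., 28., 60.]), array([ 93., -32.,  60.])]
the job is handed in; nothing more can be done
None
```

The coupon is in the inspection bin and the flap is shut behind it. I pushed it along the track with shut fingers at about 40–50 mm/s, flat on the plate until it tipped over the inner edge and slid down by itself. I then drew the fingers back out, and the job was handed in at about 17 s.

**Last checks, from the camera images:**
- **Coupon:** it lies upright on the slope against the stop wall. Its rear end is about 92 mm past the flap, assuming a height of about 60 mm there (70 mm required).
- **Flap:** it hangs as it did at the start.
- **Bystanders:** the spray can, clevis and pipe ring are where they began.
- **Robot:** the gripper is about 100 mm short of the flap and 90 mm above the plate, touching nothing.

**What went differently:** at 30° tilt the wrist neared its singularity just behind the coupon. There the fingers stopped about 14 mm too high, and correcting it put them up to 9 mm off to the side. This was before they touched the coupon. I pushed the first part at 18° and went back to 30° for the stretch through the flap.

No check failed or disagreed. I read no flap angle directly; that it is shut is judged by comparing the pictures.

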